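# Load a wood sample through the sprung flap of a moisture-test chamber

## Task

Load the limewood sample (the longer, pale block; leave the beech one) lengthwise into the moisture-test chamber: slide it along the feed deck so that its nose pushes the sprung flap open and the block itself holds the flap up. The gripper cannot follow it through the slot, so use the push stick to slide the block right home against the back stop inside. Then draw the stick out so that the flap springs shut, lay the stick flat on the bench, off the feed deck, and leave the beech block and the sanding block where they are.

Things in the scene. Friction and masses are not known exactly. Their poses are not given: they have to be found in the camera images.
- chamber: Fixed test chamber: low green tunnel, clear window on top. Origin on the bench under the flap; +x feed direction (inward), z up. Grey feed deck, no side walls, 70 mm wide, top 10 mm over the bench, from x = -90 mm to the front face (x = -8 mm), level on inside as tunnel floor. Tunnel and slot 40 mm wide, slot 27 mm high. Housing 70 mm wide, 52 mm high (56 at the back end, x = 123 mm).
- slot (a point): middle of the slot's lower edge, on the tunnel's front face at deck height (chamber x = -8 mm, z = 10 mm); same axes as the chamber. The front face is only 52 mm high, so fingers pointing down can work right in front of it with the gripper's body above the roof.
- back_stop (a point): foot of the back stop's face in the middle of the tunnel (chamber x = 105 mm, z = 10 mm); same axes as the chamber. With the 70 mm sample home its centre is at chamber x = 70 mm.
- flap (a joint): Angle of the orange flap (36 wide, 29 long, 3 mm thick), hung at chamber x = 0, 31 mm above the deck. Swings inward only: 0 shut, 1.45 fully up. A weak spring (under 1 N at the edge) shuts it and may push out a block that has barely entered; a block with 30 mm or more inside stays. Up at about 1.2 rad on the sample, 1.0 on the stick. Sweeps the floor to 29 mm inside; shuts only when that is clear.
- lime_sample: loose pale limewood block 30 x 70 x 20 mm (x, y, z), long axis its y; origin at the centre of its underside. 25 to 45 g. Either end may go first.
- pusher: loose push stick, 60 g: a plywood bar 110 mm long (x), 22 mm wide (y), 14 mm high, with a black rubber tip at +x and a dark upright wooden grip near its tail. Origin at the centre of the bar's underside, z up.
- pusher_tip (a point): centre of the stick's tip face, 55 mm ahead (+x) of its origin, 7 mm over its underside
- pusher_grip (a point): middle of the grip's graspable part: the grip is 20 mm wide (y), 28 mm long (x), centred 37 mm behind the stick's origin and reaches 48 mm over its underside; this point lies 30 mm over its underside
- beech_block: loose beech block 25 x 50 x 25 mm, a bystander; origin at the centre of its underside
- sanding: loose green sanding block 41 x 76 x 24 mm, a bystander; origin at the centre of its underside
Not all that is in view belongs to the job. Leave any blue or pink look-alike of the lime_sample alone.

How it is judged:
By the outcome, as a careful person would: the job done as asked, in the order asked, and still so for the second after the job is handed in, with the robot touching nothing.
It also fails if it takes over 67 s, if anything falls off the work surface, if the arm or the gripper's body presses on something with over 40 N, if the wrist force passes 120 N, or if a joint passes its speed limit or range.

## Robot

A 7-joint arm with a two-finger parallel gripper is mounted at the origin on a cart in front of the work surface, level with it; the furniture and walls round the work are solid. World frame = base frame: x ahead of the robot, y to its left, z up, the work surface at z = 0. Lengths are in mm, angles in rad, forces in N, time in s.
With the tool pointing down it reaches from about 400 to 875 mm from the base axis. Payload 4.4 kg.
Tool frame: the origin (TCP) lies midway between the tips of the shut fingers; the grasp point (between the pads) lies 19 mm behind it; z points along the fingers, y is the line along which they close (so a half turn about z gives the same grasp; the last joint's range is limited). The gripper opens to 85 mm and grips with 20 to 120 N. Pads are 22 mm wide; open, the fingers measure 114 mm over their backs; the gripper's body (76 mm by 85 mm) begins 54 mm behind the grasp point. The pads swing forward as they close: fully open they stand 13 mm farther back than shut.
Start: joints at [-1.281, 0.628, 0.038, 1.517, -0.027, 0.996, -0.02], TCP at [226.398, 609.312, 231.313] pointing down, gripper open.
Joint ranges: [-3.06, 3.06], [-0.37, 2.12], [-1.25, 1.32], [0.18, 2.47], [-1.1, 4.24], [0.23, 1.98], [-2.94, 2.94]. Speed limits (rad/s): [2.57, 2.57, 3.14, 3.14, 3.14, 3.14, 3.14].

## Interface

Orientations are given as [roll, pitch, yaw] about the fixed x, y, z axes, in that order (R = Rz(yaw) Ry(pitch) Rx(roll)).
In Python, from cell import ctrl, get_image, get_calibration gives the robot as it stands.
- The arm moves only by the shell command python3 -m creep 'ROWS'. ROWS is JSON, a list of rows, each an object of numbers: "dx", "dy", "dz": the shift along the world's x, y, z normalised to -1 to 1, where 1 is 0.4 m; "rx", "ry", "rz": the turn, a rotation vector about the world's x, y, z normalised to -1 to 1, where 1 is 2 pi rad; "grip": the closure, from -1 (fully open) to 1 (shut). A call has exactly 5 rows; each row is the pose to reach, as a shift and turn from the pose commanded when the call began, turning the shorter way round; what a row does not reach only later rows make up. A row lasts 1/8 s, in which the tool goes at most 62.5 mm and 10.7 degrees, less where a joint would pass 70% of its speed; a pose out of reach is approached as far as the arm can. A call with a number of a shift or a turn outside -1 to 1 is refused whole. A call with a gripper value outside its range is refused whole. The fingers move at their own pace and stop on an object; the grip force is fixed at half the most. Time passes only in rows, so rows that repeat a pose let the fingers close, or fill a call up. It gives the time, the measured TCP pose, the force, the opening and the grip force at its end, in the units of the state.
- ctrl.read_state(): the state, without advancing time (a new reading comes with each control period).
- get_image(name): name is "scene" or "top"; returns the picture (480x640x3 uint8, red, green, blue); there is no depth.
- get_calibration(name): a dict with "mtx" (3x3 intrinsics, pixels), "world_from_camera" (4x4, takes a point from camera to world coordinates). Camera axes: x right, y down, z forward; pixel columns grow to the right and rows downward; lengths in mm; the calibration is good to about 2 mm. A picture is of the moment at which its call begins. get_calibration takes no time and is no camera call.
- ctrl.finish_job(): hands the job in; it is judged then, once.
The state is a dict: "clock": time; "qpos": joint angles; "qd": joint speeds; "tau": joint torques, N m; "eef_pos": TCP position; "tool_rot": TCP orientation; "force": force on the tool from outside, world axes, zero at the start; "torque": the same for the moment, N m; "width": finger opening in mm; "gripper_force": force on a finger pad.
Only numpy, scipy, OpenCV 4.12 (cv2) and the standard library are available. Lean on these libraries where they do the work, as an engineer would, in place of code of your own. Each camera call takes 0.05 s, during which the arm holds its last target. There are 200 camera calls.

## Working session

There is one attempt and no reset: what is moved stays moved. The work goes in short steps, Python scripts to look and compute and a shell command to move; the robot and the scene stay as the last step left them, time stands still between calls to the robot, and variables do not carry over. Pictures are saved under pics/ and viewed, at most 10 in all, crops included, and the job is handed in when it is done.

```bash
mkdir -p pics
python3 - <<'E'
from cell import ctrl,get_image,get_calibration
import cv2
for n in("scene","top"):
    cv2.imwrite(f"pics/{n}0.png",get_image(n)[:,:,::-1]); c=get_calibration(n); print(c)
s=ctrl.read_state(); print(s)
E
```

```text
{'mtx': array([[452.37503835,   0.        , 317.58017794],
       [  0.        , 452.37503835, 242.82473801],
       [  0.        ,   0.        ,   1.        ]]), 'world_from_camera': array([[ 8.20732082e-01, -2.39416067e-01,  5.18728056e-01,
        -2.04446701e+02],
       [-5.70659688e-01, -3.00126901e-01,  7.64376454e-01,
        -8.65156177e+02],
       [-2.73197605e-02, -9.23365470e-01, -3.82948874e-01,
         6.11392106e+02],
       [ 0.00000000e+00,  0.00000000e+00,  0.00000000e+00,
         1.00000000e+00]])}
{'mtx': array([[455.01742592,   0.        , 313.8580995 ],
       [  0.        , 455.01742592, 237.79207062],
       [  0.        ,   0.        ,   1.        ]]), 'world_from_camera': array([[ 1.00687077e-03, -9.96744039e-01,  8.06244856e-02,
         4.26861697e+02],
       [-9.99995420e-01, -1.23369552e-03, -2.76358358e-03,
         2.66519882e+02],
       [ 2.85405152e-03, -8.06213338e-02, -9.96740716e-01,
         1.45596244e+03],
       [ 0.00000000e+00,  0.00000000e+00,  0.00000000e+00,
         1.00000000e+00]])}
{'clock': 0.1, 'qpos': array([-1.28078819,  0.62925605,  0.03841362,  1.51825584, -0.02700183,
        0.9963182 , -0.01999668]), 'qd': array([-1.01047562e-03, -1.76424864e-03,  2.96869084e-04, -7.94491627e-04,
       -5.51729313e-04,  8.58629139e-04,  7.44454037e-05]), 'tau': array([ 2.31140955e-03, -5.64538336e+01,  1.23026960e+00, -1.93978286e+01,
        1.12002832e-02,  5.31955171e-03, -5.63572101e-06]), 'eef_pos': array([226.18444911, 608.77912531, 230.48280632]), 'tool_rot': array([-3.13987197e+00, -2.44181218e-06,  2.78581230e+00]), 'force': array([-0.58302315, -0.23606634, -0.21881901]), 'torque': array([-0.01395533,  0.01672748,  0.01706607]), 'gripper_force': 0.0, 'width': 85.33594326098763}
```

View pics/top0.png

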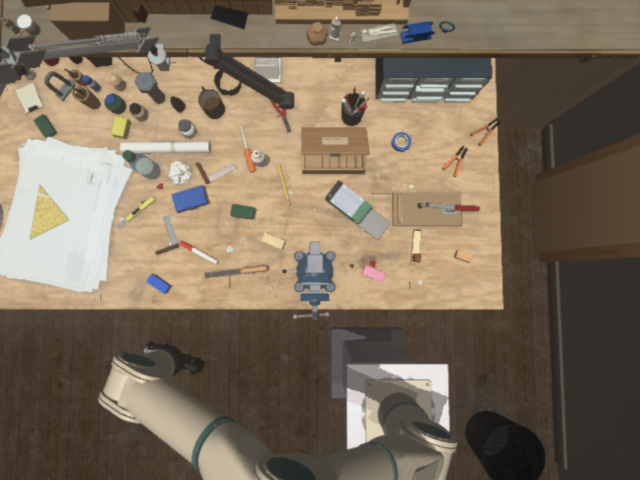

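View pics/scene0.png

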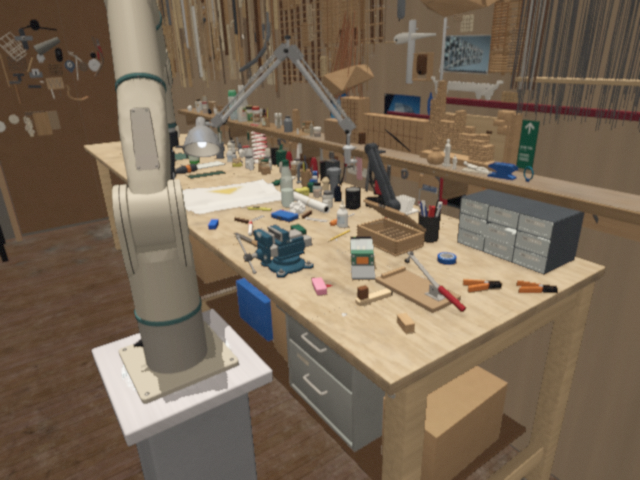

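The top view shows the chamber at (357,208), with its grey deck toward (370,223). The push stick is at (417,245) with its dark grip near (417,259).

Candidates for the sample:
- Pale block at (273,241): long and pale, so it fits limewood.
- Orange-brown block at (465,256): shorter, so it is the beech.
- Pink block at (374,272) and blue block at (158,284): look-alikes to leave alone.

The green block at (242,212) is the sanding block. I'll confirm in an enlarged crop.

Run:
```python
import cv2
im=cv2.imread("pics/top0.png")
a=cv2.resize(im[170:280,255:345],None,fx=5,fy=5,interpolation=cv2.INTER_CUBIC)
b=cv2.resize(im[175:285,320:480],None,fx=5,fy=5,interpolation=cv2.INTER_CUBIC)
cv2.imwrite("pics/cb.png",b)
c=im[225:257,255:295]; cv2.imwrite("pics/ca.png",cv2.resize(c,None,fx=12,fy=12,interpolation=cv2.INTER_CUBIC))
```

```text
(no output)
```

View pics/cb.png

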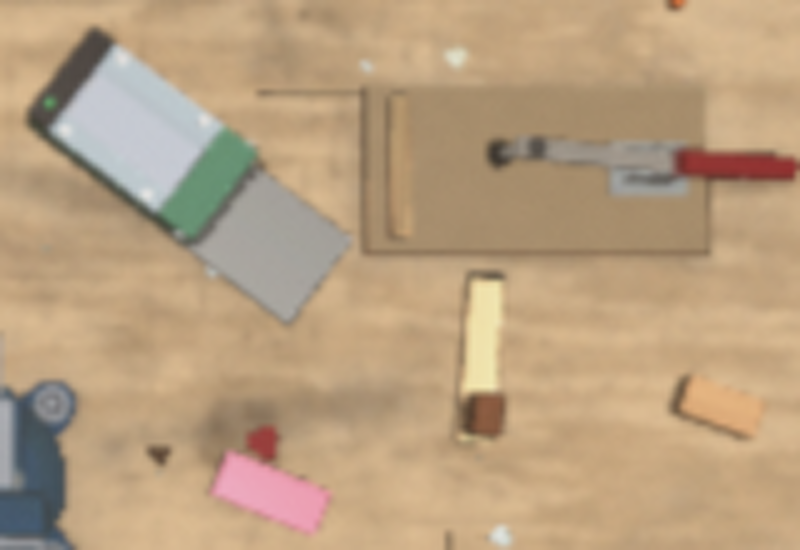

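View pics/ca.png

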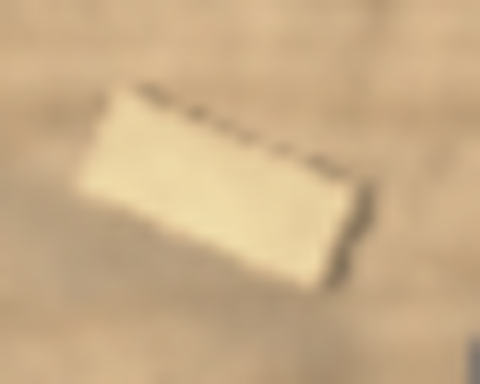

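The crops show four things:
- The pale lime block, with top corners at crop (118,88), (362,182), (322,290) and (78,185).
- The chamber deck, with outer corners at (352,240) and (292,323).
- The stick, with its black tip at (486,274) and its grip top at (486,415).
- The short beech block at (720,405).

The pale one at top-image (273,241) is the lime sample, since it is the long pale one.

```bash
cat > h.py <<'E'
import numpy as np
from cell import ctrl,get_image,get_calibration
def w(uv,z,cam="top"):
    c=get_calibration(cam); T=c["world_from_camera"]
    d=T[:3,:3]@np.linalg.solve(c["mtx"],[uv[0],uv[1],1]); o=T[:3,3]
    return o+d*(z-o[2])/d[2]
def crop(p,f,o): return (np.array(p)+.5)/f-.5+np.array(o)
E
python3 - <<'E'
from h import *
np.set_printoptions(precision=1,suppress=True)
A=lambda p,z:w(crop(p,12,(255,225)),z)
B=lambda p,z:w(crop(p,5,(320,175)),z)
L=[A(p,20) for p in((118,88),(362,182),(322,290),(78,185))]
d=(L[1]+L[2]-L[0]-L[3])/2; print("lime",np.mean(L,0),np.linalg.norm(d),np.linalg.norm(L[1]-L[2]),np.degrees(np.arctan2(d[1],d[0])))
D=[B(p,10) for p in((352,240),(292,323))]
H=[B(p,52) for p in((258,155),(188,240))]
K=[B(p,56) for p in((97,27),(30,118))]
for n,q in(("D",D),("H",H),("K",K)): print(n,np.mean(q,0),np.linalg.norm(q[0]-q[1]))
x=np.mean(K,0)-np.mean(D,0); print(np.linalg.norm(x[:2]),"feed yaw",np.degrees(np.arctan2(x[1],x[0])))
for q in(D,H,K):
    e=q[0]-q[1]; print(np.degrees(np.arctan2(e[1],e[0])))
u=x[:2]/np.linalg.norm(x[:2]); print("origin est",np.mean(D,0)[:2]+90*u,np.mean(K,0)[:2]-123*u)
G=[B(p,48) for p in((472,395),(503,393),(503,433),(468,437))]; print("grip",np.mean(G,0))
t=B((486,272),14); t2=B((481,438),14); print("tip",t,"tail",t2)
be=[B(p,25) for p in((690,375),(763,405),(750,438),(680,405))]; print("beech",np.mean(be,0))
E
```

```text
lime [535.7 392.2  20. ] 69.6640787215896 30.350807823377586 -112.11778239052416
D [566.2  38.5  10. ] 66.014774981445
H [614.6 106.1  52. ] 69.11437429114099
K [692.3 205.3  56. ] 71.06333018162032
209.13619641074465 feed yaw 52.909207062238686
-36.156252505827126
-39.50982562553758
-36.093511632221215
origin est [620.5 110.3] [618.2 107.2]
grip [479.9 -56.4  48. ]
tip [572.  -65.5  14. ] tail [466.3 -60.5  14. ]
beech [ 486.5 -209.4   25. ]
```

```bash
python3 -m creep '[{"dx":0.7535,"dy":-0.5915,"dz":-0.15,"rz":-0.2547,"grip":-1},{"dx":0.7535,"dy":-0.5915,"dz":-0.15,"rz":-0.2547,"grip":-1},{"dx":0.7535,"dy":-0.5915,"dz":-0.15,"rz":-0.2547,"grip":-1},{"dx":0.7535,"dy":-0.5915,"dz":-0.15,"rz":-0.2547,"grip":-1},{"dx":0.7535,"dy":-0.5915,"dz":-0.15,"rz":-0.2547,"grip":-1}]'
python3 - <<'E'
from h import *
from scipy.optimize import least_squares
c=get_calibration("top");T=np.linalg.inv(c["world_from_camera"])
def proj(P):
    q=P@T[:3,:3].T+T[:3,3]; q=q@c["mtx"].T; return q[:,:2]/q[:,2:]
def fit(model,px,g):
    model=np.array(model,float)
    def r(p):
        C,S=np.cos(p[2]),np.sin(p[2]); P=model@np.array([[C,-S,0],[S,C,0],[0,0,1]]).T+[p[0],p[1],0]
        return (proj(P)-px).ravel()
    s=least_squares(r,g); print(np.round(s.x[:2],1),np.degrees(s.x[2]).round(1),np.round(s.fun,2))
B=np.array([crop(p,5,(320,175)) for p in((352,240),(292,323),(258,155),(188,240),(97,27),(30,118))])
fit([(-90,-35,10),(-90,35,10),(-8,-35,52),(-8,35,52),(123,-35,56),(123,35,56)],B,[618,108,.92])
A=np.array([crop(p,12,(255,225)) for p in((118,88),(362,182),(322,290),(78,185))])
fit([(15,35,20),(15,-35,20),(-15,-35,20),(-15,35,20)],A,[535,392,-.38])
E
```

```text
[619.3 110. ] 52.8 [ 0.58  0.03 -0.47  0.79  0.53 -0.36  1.06  0.41 -0.77 -0.17 -0.93 -0.7 ]
[535.7 392.2] -21.9 [ 0.08 -0.32  0.2   0.1  -0.07 -0.13 -0.21  0.35]$[0]: bad value
```

```bash
python3 -m creep '[{"dx":0.75,"dy":-0.59,"dz":-0.15,"rx":0,"ry":0,"rz":-0.255,"grip":-1},{"dx":0.75,"dy":-0.59,"dz":-0.15,"rx":0,"ry":0,"rz":-0.255,"grip":-1},{"dx":0.75,"dy":-0.59,"dz":-0.15,"rx":0,"ry":0,"rz":-0.255,"grip":-1},{"dx":0.75,"dy":-0.59,"dz":-0.15,"rx":0,"ry":0,"rz":-0.255,"grip":-1},{"dx":0.75,"dy":-0.59,"dz":-0.15,"rx":0,"ry":0,"rz":-0.255,"grip":-1}]'
```

```text
clock: 0.72
eef_pos: [470.2, 417.1, 182.2]
tool_rot: [-3.141, 0.0, 1.842]
force: [0.6, 0.7, 0.3]
width: 85.3
gripper_force: 0.0
```

```bash
python3 -m creep '[{"dx":0.144,"dy":-0.111,"dz":0,"rx":0,"ry":0,"rz":-0.1,"grip":-1},{"dx":0.144,"dy":-0.111,"dz":-0.2,"rx":0,"ry":0,"rz":-0.1,"grip":-1},{"dx":0.144,"dy":-0.111,"dz":-0.2,"rx":0,"ry":0,"rz":-0.1,"grip":-1},{"dx":0.144,"dy":-0.111,"dz":-0.2,"rx":0,"ry":0,"rz":-0.1,"grip":-1},{"dx":0.144,"dy":-0.111,"dz":-0.2,"rx":0,"ry":0,"rz":-0.1,"grip":-1}]'
```

```text
clock: 1.35
eef_pos: [526.2, 373.9, 102.0]
tool_rot: [-3.141, 0.001, 1.221]
force: [0.3, 0.5, 0.6]
width: 85.4
gripper_force: 0.0
```

```bash
python3 -m creep '[{"dx":0.004,"dy":-0.003,"dz":-0.1,"rx":0,"ry":0,"rz":-0.005,"grip":-1},{"dx":0.004,"dy":-0.003,"dz":-0.17,"rx":0,"ry":0,"rz":-0.005,"grip":-1},{"dx":0.004,"dy":-0.003,"dz":-0.22,"rx":0,"ry":0,"rz":-0.005,"grip":-1},{"dx":0.004,"dy":-0.003,"dz":-0.243,"rx":0,"ry":0,"rz":-0.005,"grip":-1},{"dx":0.004,"dy":-0.003,"dz":-0.243,"rx":0,"ry":0,"rz":-0.005,"grip":-1}]'; python3 -m creep '[{"dx":0,"dy":0,"dz":0,"rx":0,"ry":0,"rz":0,"grip":1},{"dx":0,"dy":0,"dz":0,"rx":0,"ry":0,"rz":0,"grip":1},{"dx":0,"dy":0,"dz":0,"rx":0,"ry":0,"rz":0,"grip":1},{"dx":0,"dy":0,"dz":0,"rx":0,"ry":0,"rz":0,"grip":1},{"dx":0,"dy":0,"dz":0,"rx":0,"ry":0,"rz":0,"grip":1}]'
```

```text
clock: 1.98
eef_pos: [528.3, 372.9, 5.5]
tool_rot: [-3.142, -0.0, 1.189]
force: [0.1, 0.0, 1.5]
width: 85.5
gripper_force: 0.0
clock: 2.6
eef_pos: [528.9, 373.2, 6.5]
tool_rot: [3.141, -0.001, 1.189]
force: [0.0, -0.4, 5.9]
width: 28.4
gripper_force: 60.5
```

```bash
python3 -m creep '[{"dx":0,"dy":0,"dz":0.15,"rx":0,"ry":0,"rz":0,"grip":1},{"dx":0,"dy":0,"dz":0.3,"rx":0,"ry":0,"rz":0,"grip":1},{"dx":0.02,"dy":-0.05,"dz":0.45,"rx":0,"ry":0,"rz":0,"grip":1},{"dx":0.05,"dy":-0.2,"dz":0.5,"rx":0,"ry":0,"rz":-0.02,"grip":1},{"dx":0.07,"dy":-0.35,"dz":0.5,"rx":0,"ry":0,"rz":-0.0426,"grip":1}]'; python3 -m creep '[{"dx":0.02,"dy":-0.15,"dz":0,"rx":0,"ry":0,"rz":0,"grip":1},{"dx":0.03,"dy":-0.3,"dz":0,"rx":0,"ry":0,"rz":0,"grip":1},{"dx":0.04,"dy":-0.4,"dz":0,"rx":0,"ry":0,"rz":0,"grip":1},{"dx":0.04,"dy":-0.46,"dz":0,"rx":0,"ry":0,"rz":0,"grip":1},{"dx":0.04,"dy":-0.46,"dz":0,"rx":0,"ry":0,"rz":0,"grip":1}]'
```

```text
clock: 3.22
eef_pos: [557.6, 232.9, 207.8]
tool_rot: [3.139, -0.004, 0.918]
force: [0.4, -0.2, -0.8]
width: 28.5
gripper_force: 59.7
clock: 3.85
eef_pos: [571.9, 46.8, 205.7]
tool_rot: [3.141, 0.001, 0.916]
force: [0.6, 0.0, -0.1]
width: 28.7
gripper_force: 59.7
```

```bash
python3 -m creep '[{"dx":0.003,"dy":0.006,"dz":-0.14,"rx":0,"ry":0,"rz":0.001,"grip":1},{"dx":0.003,"dy":0.006,"dz":-0.28,"rx":0,"ry":0,"rz":0.001,"grip":1},{"dx":0.003,"dy":0.006,"dz":-0.38,"rx":0,"ry":0,"rz":0.001,"grip":1},{"dx":0.003,"dy":0.006,"dz":-0.44,"rx":0,"ry":0,"rz":0.001,"grip":1},{"dx":0.003,"dy":0.006,"dz":-0.44,"rx":0,"ry":0,"rz":0.001,"grip":1}]'
python3 - <<'E'
from h import *
import cv2
t=get_image("top")[170:250,320:410]; s=get_image("scene")[225:300,320:420]
cv2.imwrite("pics/p5.png",np.vstack([cv2.resize(t[:,:,::-1],(540,480)[:2],interpolation=3)]))
cv2.imwrite("pics/p6.png",cv2.resize(s[:,:,::-1],(800,600),interpolation=3))
print(ctrl.read_state()["eef_pos"],ctrl.read_state()["tool_rot"])
E
```

```text
clock: 4.47
eef_pos: [571.6, 53.7, 27.6]
tool_rot: [-3.138, 0.002, 0.929]
force: [0.4, -0.3, 0.0]
width: 28.3
gripper_force: 59.8
[573.73898609  52.89269758  30.01402125] [ 3.14143788e+00 -7.21271476e-04  9.28477528e-01]
```

View pics/p6.png

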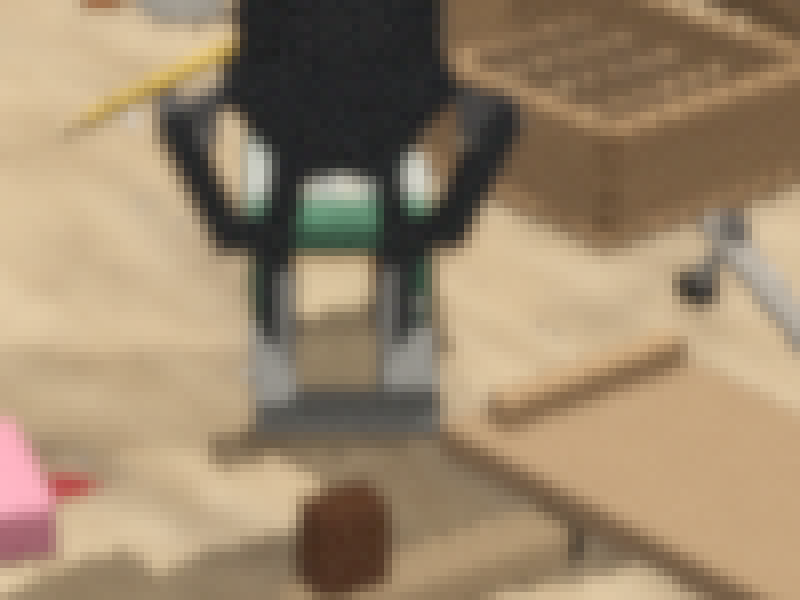

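The scene view looks nearly along the feed. The held block (crop x 293–382) sits about 2 mm left of the deck and housing centre (about 345), which agrees with the measured pose. I'll shift it right and lower it onto the deck.

```bash
python3 -m creep '[{"dx":0.004,"dy":-0.003,"dz":-0.015,"rx":0,"ry":0,"rz":-0.001,"grip":1},{"dx":0.004,"dy":-0.003,"dz":-0.03,"rx":0,"ry":0,"rz":-0.001,"grip":1},{"dx":0.004,"dy":-0.003,"dz":-0.034,"rx":0,"ry":0,"rz":-0.001,"grip":1},{"dx":0.004,"dy":-0.003,"dz":-0.034,"rx":0,"ry":0,"rz":-0.001,"grip":1},{"dx":0.004,"dy":-0.003,"dz":-0.034,"rx":0,"ry":0,"rz":-0.001,"grip":1}]'
```

```text
clock: 5.2
eef_pos: [575.0, 50.7, 16.5]
tool_rot: [-3.141, -0.001, 0.921]
force: [-1.9, 0.3, 5.5]
width: 28.4
gripper_force: 60.4
```

```bash
python3 -m creep '[{"dx":0.009,"dy":0.012,"dz":0.001,"rx":0,"ry":0,"rz":0,"grip":1},{"dx":0.018,"dy":0.024,"dz":0.001,"rx":0,"ry":0,"rz":0,"grip":1},{"dx":0.027,"dy":0.036,"dz":0.001,"rx":0,"ry":0,"rz":0,"grip":1},{"dx":0.036,"dy":0.048,"dz":0.001,"rx":0,"ry":0,"rz":0,"grip":1},{"dx":0.045,"dy":0.06,"dz":0.001,"rx":0,"ry":0,"rz":0,"grip":1}]'
```

```text
clock: 5.82
eef_pos: [592.6, 73.5, 16.5]
tool_rot: [3.141, 0.002, 0.92]
force: [-2.7, -3.5, 5.5]
width: 28.2
gripper_force: 60.5
```

```bash
python3 -m creep '[{"dx":0.009,"dy":0.012,"dz":0,"rx":0,"ry":0,"rz":0,"grip":1},{"dx":0.018,"dy":0.024,"dz":0,"rx":0,"ry":0,"rz":0,"grip":1},{"dx":0.027,"dy":0.035,"dz":0,"rx":0,"ry":0,"rz":0,"grip":1},{"dx":0.032,"dy":0.0415,"dz":0,"rx":0,"ry":0,"rz":0,"grip":1},{"dx":0.032,"dy":0.0415,"dz":0,"rx":0,"ry":0,"rz":0,"grip":1}]'
python3 - <<'E'
from h import *
import cv2
s=get_image("scene")[225:300,320:420]; t=get_image("top")[165:240,315:415]
cv2.imwrite("pics/p7.png",np.hstack([cv2.resize(i[:,:,::-1],(400,300),interpolation=3) for i in(s,t)]))
print(ctrl.read_state()["eef_pos"])
E
```

```text
clock: 6.45
eef_pos: [606.1, 91.1, 16.5]
tool_rot: [3.141, 0.0, 0.921]
force: [-0.7, -2.5, 5.2]
width: 28.8
gripper_force: 60.4
[606.04212602  91.100827    16.48852898]
```

View pics/p7.png

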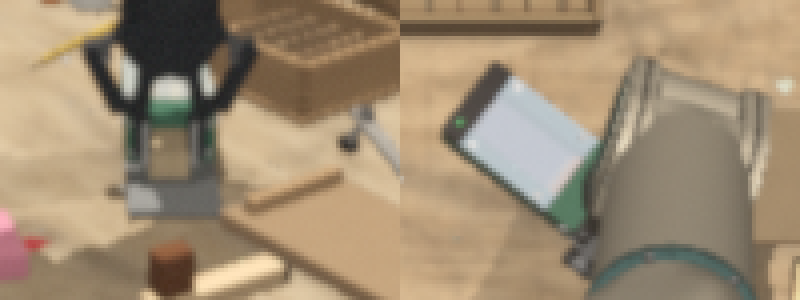

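The block is in the slot on centre, and an orange glint at (570,160) shows the flap lifted inside. I'll release it and rise.

```bash
python3 -m creep '[{"dx":0,"dy":0,"dz":0,"rx":0,"ry":0,"rz":0,"grip":-1},{"dx":0,"dy":0,"dz":0,"rx":0,"ry":0,"rz":0,"grip":-1},{"dx":0,"dy":0,"dz":0,"rx":0,"ry":0,"rz":0,"grip":-1},{"dx":0,"dy":0,"dz":0,"rx":0,"ry":0,"rz":0,"grip":-1},{"dx":0,"dy":0,"dz":0.08,"rx":0,"ry":0,"rz":0,"grip":-1}]'
python3 -m creep '[{"dx":0,"dy":0,"dz":0.12,"rx":0,"ry":0,"rz":0,"grip":-1},{"dx":0,"dy":0,"dz":0.25,"rx":0,"ry":0,"rz":0,"grip":-1},{"dx":-0.1,"dy":0.15,"dz":0.35,"rx":0,"ry":0,"rz":0,"grip":-1},{"dx":-0.2,"dy":0.3,"dz":0.35,"rx":0,"ry":0,"rz":0,"grip":-1},{"dx":-0.2,"dy":0.4,"dz":0.35,"rx":0,"ry":0,"rz":0,"grip":-1}]'
python3 - <<'E'
from h import *
import cv2
t=get_image("top")[170:270,335:435]
cv2.imwrite("pics/p8.png",cv2.resize(t[:,:,::-1],(600,600),interpolation=3))
E
```

```text
clock: 7.18
eef_pos: [603.8, 91.2, 46.6]
tool_rot: [-3.138, 0.003, 0.921]
force: [0.3, -0.1, 0.7]
width: 85.4
gripper_force: 0.0
clock: 7.8
eef_pos: [524.9, 249.9, 189.4]
tool_rot: [-3.141, -0.001, 0.919]
force: [1.5, 0.1, -1.3]
width: 85.4
gripper_force: 0.0
```

View pics/p8.png

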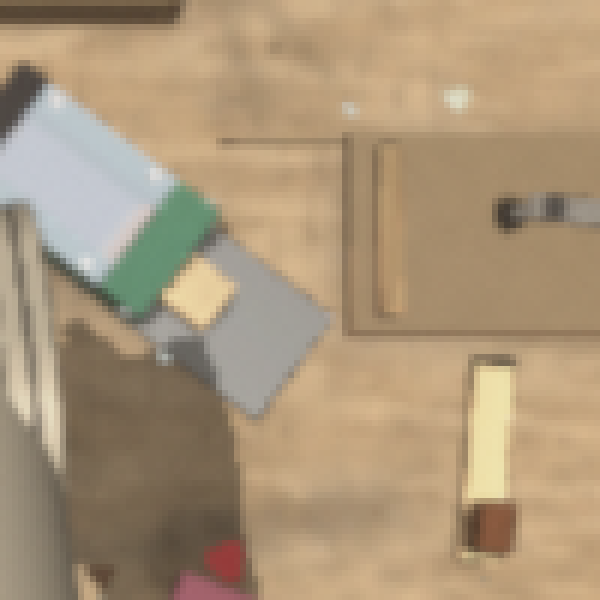

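The block's tail shows on the deck at crop (203,290), and the flap is held up. The stick's bar top runs from (473–516, 358) and its grip top spans (478–515, 502–552). I'll compute poses.

Run:
```python
from h import *
np.set_printoptions(precision=1,suppress=True)
B=lambda p,z:w(crop(p,6,(335,170)),z)
print("tail",B((237,288),30),B((203,328),30))
print("deck",B((330,320),10),B((258,416),10))
print("tip",B((473,358),14),B((516,358),14)); print("bar back",B((468,500),14),B((513,500),14), "tail", B((457,557),0))
print("grip",B((478,502),48),B((515,503),48),B((514,552),48),B((476,552),48))
print(ctrl.read_state()["eef_pos"])
```

```text
tail [606.4  72.5  30. ] [585.3  90.6  30. ]
deck [591.9  20.4  10. ] [540.5  59.3  10. ]
tip [571.2 -54.7  14. ] [571.2 -77.5  14. ]
bar back [495.7 -50.8  14. ] [495.8 -74.6  14. ] tail [466.  -47.5   0. ]
grip [493.1 -48.4  48. ] [492.6 -67.5  48. ] [467.3 -66.6  48. ] [467.3 -47.   48. ]
[521.6 262.8 188.5]
```

Run:
```python
from h import *
import cv2
t=get_image("top").astype(int); s=get_image("scene")
for r in range(228,266): print(r,*[f"{t[r,c,0]:3d}/{t[r,c,2]:3d}" for c in range(408,424)])
a=cv2.resize(s[275:310,345:400,::-1],(440,280),interpolation=3); b=cv2.resize(t[225:268,405:428,::-1].astype(np.uint8),(230,430),interpolation=3)
o=np.zeros((430,680,3),np.uint8);o[:280,:440]=a;o[:,450:]=b;cv2.imwrite("pics/p9.png",o)
```

```text
228 193/132 193/131 192/131 192/131 190/130 187/128 186/127 186/127 187/126 184/125 182/124 182/123 184/125 187/127 188/127 191/128
229 196/132 196/133 195/133 195/133 191/130 162/110 141/ 96 140/ 97 138/ 96 134/ 92 132/ 91 135/ 94 157/107 185/125 195/131 200/134
230 201/135 199/134 200/135 200/136 193/132 149/101 149/101 162/108 144/ 95 125/ 85 116/ 81 116/ 81 133/ 92 176/119 196/132 202/136
231 204/137 203/136 201/135 202/137 188/127 154/103 196/130 223/151 220/148 217/147 215/149 213/149 190/128 191/128 199/135 203/137
232 205/137 203/135 204/136 201/133 178/117 157/103 214/144 235/166 237/168 237/168 237/171 234/168 209/140 197/132 203/137 205/138
233 205/136 203/134 201/132 199/130 173/114 156/101 216/145 236/168 238/170 238/171 238/172 236/169 217/145 202/134 206/138 205/137
234 203/134 202/134 202/133 198/129 173/113 158/102 218/147 237/169 238/170 238/170 238/172 236/171 218/147 203/135 204/137 203/136
235 199/131 199/132 199/130 198/130 174/113 175/112 223/150 237/169 238/169 238/171 238/173 236/172 216/146 198/131 200/132 200/133
236 194/127 195/128 196/128 192/124 171/110 
[... 3215 characters left out ...]
 132/ 64 152/ 92 186/123 199/133 202/134
261 195/130 188/125 166/110 167/106 158/100 119/ 74 105/ 62 120/ 63 126/ 64 127/ 64 126/ 63 130/ 67 154/ 97 184/122 196/130 201/134
262 187/123 181/118 163/106 181/115 204/135 187/127 170/113 170/111 159/101 147/ 92 138/ 85 162/101 184/118 194/127 197/130 198/130
263 183/119 178/115 170/111 161/103 171/113 166/111 165/108 181/117 194/126 194/126 184/119 188/120 196/126 198/128 197/128 197/128
264 182/117 180/116 180/116 171/109 170/110 169/109 171/110 182/116 194/124 198/128 194/125 192/122 194/123 194/124 194/125 194/125
265 185/121 186/122 187/121 187/121 183/118 181/116 181/115 182/119 187/121 190/122 191/123 191/121 191/122 191/122 191/122 192/123
```

View pics/p9.png

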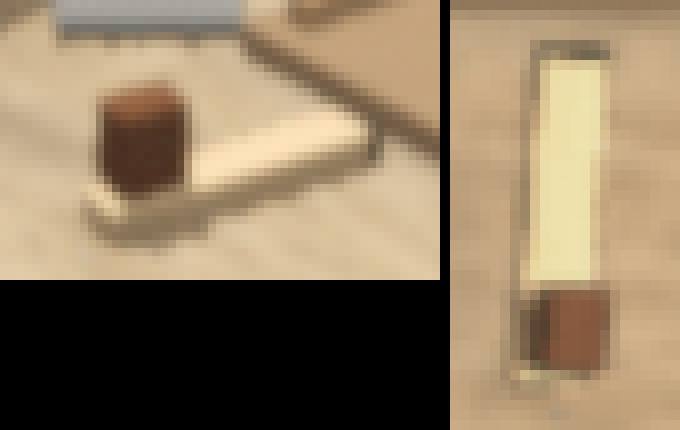

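The enlarged view shows the stick upright, with a bar yaw of about -4° and the grip's top face centred near pixel (417.6,257.4).

Run:
```python
from h import *
np.set_printoptions(precision=1,suppress=True)
a=w((416.8,234),14);b=w((415.6,250),14);print(a,b,np.degrees(np.arctan2(*(a-b)[1::-1])))
print("tip",w((417,230.6),14),w((417,229),7),"grip",w((417.6,257.4),48), "z48 front/back",w((417.6,253.5),48)[0],w((417.6,261.5),48)[0])
print(ctrl.read_state()["eef_pos"],ctrl.read_state()["tool_rot"])
```

```text
[556.  -65.2  14. ] [505.  -60.5  14. ] -5.255736924809425
tip [566.9 -66.   14. ] [572.7 -67.7   7. ] grip [480.2 -58.6  48. ] z48 front/back 492.3280682492982 467.56863229583433
[524.4 254.3 188.1] [-3.1 -0.   0.9]
```

```bash
python3 -m creep '[{"dx":-0.02,"dy":-0.15,"dz":0,"rx":0,"ry":0,"rz":-0.03,"grip":-1},{"dx":-0.04,"dy":-0.3,"dz":0,"rx":0,"ry":0,"rz":-0.06,"grip":-1},{"dx":-0.06,"dy":-0.45,"dz":0,"rx":0,"ry":0,"rz":-0.09,"grip":-1},{"dx":-0.08,"dy":-0.6,"dz":0,"rx":0,"ry":0,"rz":-0.12,"grip":-1},{"dx":-0.11,"dy":-0.75,"dz":0,"rx":0,"ry":0,"rz":-0.15,"grip":-1}]'; python3 -m creep '[{"dx":0,"dy":-0.031,"dz":-0.1,"rx":0,"ry":0,"rz":-0.01,"grip":-1},{"dx":0,"dy":-0.031,"dz":-0.2,"rx":0,"ry":0,"rz":-0.01,"grip":-1},{"dx":0,"dy":-0.031,"dz":-0.2,"rx":0,"ry":0,"rz":-0.01,"grip":-1},{"dx":0,"dy":-0.031,"dz":-0.2,"rx":0,"ry":0,"rz":-0.01,"grip":-1},{"dx":0,"dy":-0.031,"dz":-0.2,"rx":0,"ry":0,"rz":-0.01,"grip":-1}]'
```

```text
clock: 8.57
eef_pos: [481.9, -54.3, 188.6]
tool_rot: [3.141, -0.001, -0.024]
force: [0.7, -0.3, -0.4]
width: 85.3
gripper_force: 0.0
clock: 9.2
eef_pos: [483.3, -63.6, 109.7]
tool_rot: [3.141, -0.003, -0.079]
force: [-0.1, -0.2, 0.5]
width: 85.6
gripper_force: 0.0
```

```bash
python3 -m creep '[{"dx":-0.009,"dy":0.013,"dz":-0.05,"rx":0,"ry":0,"rz":0,"grip":-1},{"dx":-0.009,"dy":0.013,"dz":-0.13,"rx":0,"ry":0,"rz":0,"grip":-1},{"dx":-0.009,"dy":0.013,"dz":-0.2,"rx":0,"ry":0,"rz":0,"grip":-1},{"dx":-0.009,"dy":0.013,"dz":-0.232,"rx":0,"ry":0,"rz":0,"grip":-1},{"dx":-0.009,"dy":0.013,"dz":-0.232,"rx":0,"ry":0,"rz":0,"grip":-1}]'; python3 -m creep '[{"dx":0,"dy":0,"dz":0,"rx":0,"ry":0,"rz":0,"grip":1},{"dx":0,"dy":0,"dz":0,"rx":0,"ry":0,"rz":0,"grip":1},{"dx":0,"dy":0,"dz":0,"rx":0,"ry":0,"rz":0,"grip":1},{"dx":0,"dy":0,"dz":0,"rx":0,"ry":0,"rz":0,"grip":1},{"dx":0,"dy":0,"dz":0,"rx":0,"ry":0,"rz":0,"grip":1}]'
```

```text
clock: 9.82
eef_pos: [478.9, -58.2, 15.7]
tool_rot: [-3.141, -0.0, -0.079]
force: [-0.3, 0.3, -0.6]
width: 85.6
gripper_force: 0.0
clock: 10.45
eef_pos: [479.0, -58.1, 15.9]
tool_rot: [-3.141, -0.001, -0.079]
force: [-0.7, -0.5, 5.5]
width: 19.0
gripper_force: 58.7
```

```bash
python3 -m creep '[{"dx":0,"dy":0,"dz":0.1,"rx":0,"ry":0,"rz":0,"grip":1},{"dx":0,"dy":0,"dz":0.2,"rx":0,"ry":0,"rz":0.025,"grip":1},{"dx":0.03,"dy":0.03,"dz":0.2,"rx":0,"ry":0,"rz":0.05,"grip":1},{"dx":0.06,"dy":0.06,"dz":0.2,"rx":0,"ry":0,"rz":0.08,"grip":1},{"dx":0.09,"dy":0.09,"dz":0.2,"rx":0,"ry":0,"rz":0.108,"grip":1}]'; python3 -m creep '[{"dx":0.031,"dy":0.0275,"dz":0,"rx":0,"ry":0,"rz":0.025,"grip":1},{"dx":0.031,"dy":0.0275,"dz":0,"rx":0,"ry":0,"rz":0.051,"grip":1},{"dx":0.031,"dy":0.0275,"dz":-0.08,"rx":0,"ry":0,"rz":0.051,"grip":1},{"dx":0.031,"dy":0.0275,"dz":-0.13,"rx":0,"ry":0,"rz":0.051,"grip":1},{"dx":0.031,"dy":0.0275,"dz":-0.13,"rx":0,"ry":0,"rz":0.051,"grip":1}]'
```

```text
clock: 11.08
eef_pos: [514.8, -21.6, 95.5]
tool_rot: [-3.142, 0.0, 0.605]
force: [0.0, -0.8, -0.7]
width: 18.8
gripper_force: 58.8
clock: 11.7
eef_pos: [525.7, -11.2, 42.2]
tool_rot: [-3.139, 0.002, 0.919]
force: [-0.2, -0.0, -0.2]
width: 19.3
gripper_force: 58.8
```

```bash
python3 -m creep '[{"dx":0.003,"dy":-0.002,"dz":-0.02,"rx":0,"ry":0,"rz":0,"grip":1},{"dx":0.003,"dy":-0.002,"dz":-0.036,"rx":0,"ry":0,"rz":0,"grip":1},{"dx":0.003,"dy":-0.002,"dz":-0.036,"rx":0,"ry":0,"rz":0,"grip":1},{"dx":0.003,"dy":-0.002,"dz":-0.036,"rx":0,"ry":0,"rz":0,"grip":1},{"dx":0.003,"dy":-0.002,"dz":-0.036,"rx":0,"ry":0,"rz":0,"grip":1}]'
python3 - <<'E'
from h import *
import cv2
s=get_image("scene")[225:305,320:420]; t=get_image("top")[170:255,330:430]
cv2.imwrite("pics/p10.png",np.hstack([cv2.resize(s[:,:,::-1],(400,320),interpolation=3),cv2.resize(t[:,:,::-1],(377,320),interpolation=3)]))
p=ctrl.read_state()["eef_pos"];print(p)
d=p[:2]-[619.3,110];print(d@[.6046,.7965],d@[-.7965,.6046])
E
```

```text
clock: 12.32
eef_pos: [528.5, -11.9, 29.3]
tool_rot: [3.141, -0.0, 0.92]
force: [-0.7, -0.1, -0.3]
width: 19.3
gripper_force: 58.8
[528.42510954 -11.95650976  29.30596678]
-152.08131879006692 -1.353055549568964
```

View pics/p10.png

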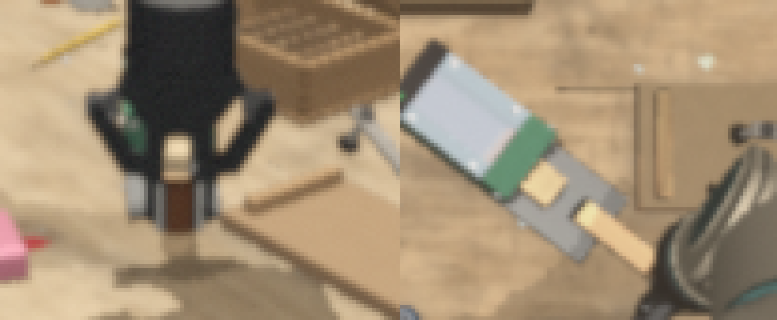

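The stick tip at (583,212) lines up with the block's tail at (545,183) along the feed, and both are centred on the slot. I'll push in stages.

```bash
python3 -m creep '[{"dx":0.016,"dy":0.0215,"dz":-0.005,"rx":0,"ry":0,"rz":0,"grip":1},{"dx":0.034,"dy":0.0455,"dz":-0.005,"rx":0,"ry":0,"rz":0,"grip":1},{"dx":0.052,"dy":0.0695,"dz":-0.005,"rx":0,"ry":0,"rz":0,"grip":1},{"dx":0.07,"dy":0.0935,"dz":-0.005,"rx":0,"ry":0,"rz":0,"grip":1},{"dx":0.088,"dy":0.1175,"dz":-0.005,"rx":0,"ry":0,"rz":0,"grip":1}]'
python3 -m creep '[{"dx":0.009,"dy":0.012,"dz":0,"rx":0,"ry":0,"rz":0,"grip":1},{"dx":0.018,"dy":0.024,"dz":0,"rx":0,"ry":0,"rz":0,"grip":1},{"dx":0.027,"dy":0.0355,"dz":0,"rx":0,"ry":0,"rz":0,"grip":1},{"dx":0.036,"dy":0.0475,"dz":0,"rx":0,"ry":0,"rz":0,"grip":1},{"dx":0.042,"dy":0.0555,"dz":0,"rx":0,"ry":0,"rz":0,"grip":1}]'
python3 - <<'E'
from h import *
p=ctrl.read_state()["eef_pos"];d=p[:2]-[619.3,110];print(d@[.6046,.7965],d@[-.7965,.6046])
E
```

```text
clock: 13.05
eef_pos: [563.9, 35.8, 27.0]
tool_rot: [-3.142, 0.0, 0.92]
force: [-0.9, -1.5, -0.3]
width: 19.3
gripper_force: 58.7
clock: 13.68
eef_pos: [580.5, 57.6, 27.1]
tool_rot: [-3.142, -0.0, 0.92]
force: [-0.4, -1.0, -0.0]
width: 19.5
gripper_force: 58.7
-65.1438101596479 -0.769281721375318
```

```bash
python3 -m creep '[{"dx":0.003,"dy":0.004,"dz":0,"rx":0,"ry":0,"rz":0,"grip":1},{"dx":0.006,"dy":0.008,"dz":0,"rx":0,"ry":0,"rz":0,"grip":1},{"dx":0.009,"dy":0.012,"dz":0,"rx":0,"ry":0,"rz":0,"grip":1},{"dx":0.012,"dy":0.016,"dz":0,"rx":0,"ry":0,"rz":0,"grip":1},{"dx":0.012,"dy":0.016,"dz":0,"rx":0,"ry":0,"rz":0,"grip":1}]'
```

```text
clock: 14.3
eef_pos: [584.3, 62.6, 27.0]
tool_rot: [-3.141, 0.002, 0.919]
force: [-3.2, -2.8, -0.3]
width: 19.3
gripper_force: 58.9
```

```bash
python3 -m creep '[{"dx":0.001,"dy":0.0015,"dz":0,"rx":0,"ry":0,"rz":0,"grip":1},{"dx":0.003,"dy":0.004,"dz":0,"rx":0,"ry":0,"rz":0,"grip":1},{"dx":0.0045,"dy":0.006,"dz":0,"rx":0,"ry":0,"rz":0,"grip":1},{"dx":0.0045,"dy":0.006,"dz":0,"rx":0,"ry":0,"rz":0,"grip":1},{"dx":0.0045,"dy":0.006,"dz":0,"rx":0,"ry":0,"rz":0,"grip":1}]'
python3 - <<'E'
from h import *
p=ctrl.read_state()["eef_pos"];d=p[:2]-[619.3,110];print(d@[.6046,.7965],d@[-.7965,.6046])
E
```

```text
clock: 14.92
eef_pos: [584.4, 62.7, 27.0]
tool_rot: [-3.14, 0.005, 0.918]
force: [-7.2, -8.2, 3.7]
width: 19.4
gripper_force: 59.4
-58.79181714258532 -0.7632497439087764
```

Firm contact at 11 N with no further motion, so the block is home. I'll draw the stick out straight.

```bash
python3 -m creep '[{"dx":-0.02,"dy":-0.0265,"dz":0,"rx":0,"ry":0,"rz":0,"grip":1},{"dx":-0.055,"dy":-0.0725,"dz":0,"rx":0,"ry":0,"rz":0,"grip":1},{"dx":-0.09,"dy":-0.1185,"dz":0,"rx":0,"ry":0,"rz":0,"grip":1},{"dx":-0.13,"dy":-0.1715,"dz":0,"rx":0,"ry":0,"rz":0,"grip":1},{"dx":-0.17,"dy":-0.224,"dz":0,"rx":0,"ry":0,"rz":0,"grip":1}]'; python3 -m creep '[{"dx":0,"dy":0,"dz":0,"rx":0,"ry":0,"rz":0,"grip":1},{"dx":0,"dy":0,"dz":0.05,"rx":0,"ry":0,"rz":0,"grip":1},{"dx":0,"dy":0,"dz":0.1,"rx":0,"ry":0,"rz":0,"grip":1},{"dx":0,"dy":0,"dz":0.1,"rx":0,"ry":0,"rz":0,"grip":1},{"dx":0,"dy":0,"dz":0.1,"rx":0,"ry":0,"rz":0,"grip":1}]'
```

```text
clock: 15.55
eef_pos: [519.4, -23.7, 27.4]
tool_rot: [3.14, -0.002, 0.92]
force: [0.5, -0.5, -0.7]
width: 19.3
gripper_force: 58.8
clock: 16.18
eef_pos: [519.2, -22.6, 66.7]
tool_rot: [-3.141, -0.001, 0.921]
force: [0.1, 0.5, -0.3]
width: 19.0
gripper_force: 58.8
```

```bash
python3 -m creep '[{"dx":-0.02,"dy":-0.02,"dz":0,"rx":0,"ry":0,"rz":-0.028,"grip":1},{"dx":-0.04,"dy":-0.04,"dz":0,"rx":0,"ry":0,"rz":-0.056,"grip":1},{"dx":-0.06,"dy":-0.06,"dz":0,"rx":0,"ry":0,"rz":-0.084,"grip":1},{"dx":-0.08,"dy":-0.08,"dz":0,"rx":0,"ry":0,"rz":-0.112,"grip":1},{"dx":-0.098,"dy":-0.089,"dz":0,"rx":0,"ry":0,"rz":-0.14,"grip":1}]'; python3 -m creep '[{"dx":0,"dy":0,"dz":0,"rx":0,"ry":0,"rz":-0.02,"grip":1},{"dx":0,"dy":0,"dz":-0.05,"rx":0,"ry":0,"rz":-0.02,"grip":1},{"dx":0,"dy":0,"dz":-0.09,"rx":0,"ry":0,"rz":-0.02,"grip":1},{"dx":0,"dy":0,"dz":-0.11,"rx":0,"ry":0,"rz":-0.02,"grip":1},{"dx":0,"dy":0,"dz":-0.11,"rx":0,"ry":0,"rz":-0.02,"grip":1}]'
python3 - <<'E'
from h import *
import cv2
s=get_image("scene")[215:275,325:405]; t=get_image("top")[170:230,320:400]
cv2.imwrite("pics/p11.png",np.hstack([cv2.resize(i[:,:,::-1],(400,300),interpolation=3) for i in(s,t)]))
E
```

```text
clock: 16.8
eef_pos: [479.1, -59.4, 66.2]
tool_rot: [3.141, 0.001, 0.034]
force: [-0.1, 0.4, 0.2]
width: 19.1
gripper_force: 58.7
clock: 17.42
eef_pos: [479.2, -59.1, 22.4]
tool_rot: [-3.142, 0.001, -0.086]
force: [0.4, 0.5, -1.2]
width: 19.1
gripper_force: 58.8
```

View pics/p11.png

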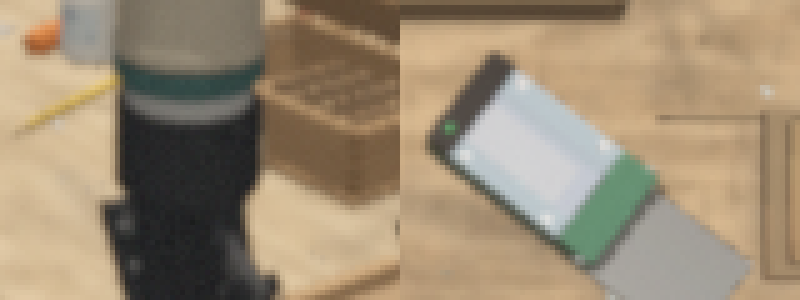

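Through the window, the pale block at (530,155) lies against the dark back end. The deck is clear. Now I'll set the stick down and release it.

```bash
python3 -m creep '[{"dx":0,"dy":0,"dz":-0.008,"rx":0,"ry":0,"rz":0,"grip":1},{"dx":0,"dy":0,"dz":-0.015,"rx":0,"ry":0,"rz":0,"grip":1},{"dx":0,"dy":0,"dz":-0.016,"rx":0,"ry":0,"rz":0,"grip":1},{"dx":0,"dy":0,"dz":-0.016,"rx":0,"ry":0,"rz":0,"grip":1},{"dx":0,"dy":0,"dz":-0.016,"rx":0,"ry":0,"rz":0,"grip":1}]'
python3 - <<'E'
from h import *
c=get_calibration("top");T=np.linalg.inv(c["world_from_camera"]);im=get_image("top").astype(int)
import cv2
for yo in(-18,0,18):
  for x in range(20,124,4):
    P=np.array([619.3+.6046*x-.7965*yo,110+.7965*x+.6046*yo,30]); q=c["mtx"]@(T[:3,:3]@P+T[:3,3]); u=q[:2]/q[2]
    v=cv2.getRectSubPix(im.astype(np.float32),(1,1),tuple(map(float,u)))[0,0]; print(x,*np.round(v).astype(int),end=" | ")
  print()
E
```

```text
clock: 18.15
eef_pos: [479.7, -59.2, 16.7]
tool_rot: [3.142, -0.0, -0.086]
force: [-1.5, 0.2, -0.1]
width: 19.4
gripper_force: 58.8
20 127 152 137 | 24 173 181 184 | 28 190 197 203 | 32 190 196 204 | 36 190 196 203 | 40 191 197 203 | 44 191 197 204 | 48 191 197 204 | 52 191 197 204 | 56 192 197 204 | 60 192 198 204 | 64 191 197 203 | 68 190 196 203 | 72 192 198 204 | 76 192 198 204 | 80 190 196 204 | 84 192 198 205 | 88 192 197 204 | 92 192 197 204 | 96 192 197 203 | 100 191 196 203 | 104 177 181 187 | 108 123 123 124 | 112 84 78 74 | 116 80 73 67 | 120 80 73 67 | 
20 127 151 137 | 24 186 192 198 | 28 196 200 208 | 32 198 201 208 | 36 203 205 210 | 40 208 209 210 | 44 209 209 210 | 48 209 209 210 | 52 209 208 210 | 56 210 209 211 | 60 210 209 211 | 64 209 209 210 | 68 210 209 211 | 72 210 210 211 | 76 210 209 211 | 80 209 208 210 | 84 210 209 211 | 88 209 209 210 | 92 210 209 210 | 96 209 208 210 | 100 208 209 210 | 104 197 197 199 | 108 139 139 140 | 112 84 78 75 | 116 81 74 69 | 120 83 76 70 | 
20 129 156 139 | 24 178 189 191 | 28 192 201 206 | 32 194 204 208 | 36 194 202 206 | 40 194 202 206 | 44 195 204 207 | 48 194 203 206 | 52 193 201 205 | 56 194 202 205 | 60 195 204 206 | 64 194 203 206 | 68 193 201 204 | 72 193 201 205 | 76 192 200 204 | 80 193 200 204 | 84 193 200 203 | 88 193 200 204 | 92 193 201 204 | 96 197 203 206 | 100 195 202 205 | 104 183 189 192 | 108 132 134 135 | 112 88 90 80 | 116 86 112 81 | 120 91 115 86 |
```

The block spans x≈35–105, so it is home, and there is no orange under the window. The stick isn't loaded yet, so I'll lower it a touch more, then open.

```bash
python3 -m creep '[{"dx":0,"dy":0,"dz":-0.002,"rx":0,"ry":0,"rz":0,"grip":1},{"dx":0,"dy":0,"dz":-0.003,"rx":0,"ry":0,"rz":0,"grip":1},{"dx":0,"dy":0,"dz":-0.003,"rx":0,"ry":0,"rz":0,"grip":1},{"dx":0,"dy":0,"dz":-0.003,"rx":0,"ry":0,"rz":0,"grip":1},{"dx":0,"dy":0,"dz":-0.003,"rx":0,"ry":0,"rz":0,"grip":1}]'; python3 -m creep '[{"dx":0,"dy":0,"dz":0,"rx":0,"ry":0,"rz":0,"grip":-1},{"dx":0,"dy":0,"dz":0,"rx":0,"ry":0,"rz":0,"grip":-1},{"dx":0,"dy":0,"dz":0,"rx":0,"ry":0,"rz":0,"grip":-1},{"dx":0,"dy":0,"dz":0,"rx":0,"ry":0,"rz":0,"grip":-1},{"dx":0,"dy":0,"dz":0.05,"rx":0,"ry":0,"rz":0,"grip":-1}]'; python3 -m creep '[{"dx":0,"dy":0,"dz":0.1,"rx":0,"ry":0,"rz":0,"grip":-1},{"dx":0,"dy":0,"dz":0.25,"rx":0,"ry":0,"rz":0,"grip":-1},{"dx":-0.02,"dy":-0.1,"dz":0.4,"rx":0,"ry":0,"rz":0,"grip":-1},{"dx":-0.02,"dy":-0.25,"dz":0.45,"rx":0,"ry":0,"rz":0,"grip":-1},{"dx":-0.02,"dy":-0.4,"dz":0.45,"rx":0,"ry":0,"rz":0,"grip":-1}]'; python3 -m creep '[{"dx":0,"dy":-0.05,"dz":0,"rx":0,"ry":0,"rz":0,"grip":-1},{"dx":0,"dy":-0.05,"dz":0,"rx":0,"ry":0,"rz":0,"grip":-1},{"dx":0,"dy":-0.05,"dz":0,"rx":0,"ry":0,"rz":0,"grip":-1},{"dx":0,"dy":-0.05,"dz":0,"rx":0,"ry":0,"rz":0,"grip":-1},{"dx":0,"dy":-0.05,"dz":0,"rx":0,"ry":0,"rz":0,"grip":-1}]'
python3 - <<'E'
from h import *
import cv2
a=cv2.imread("pics/top0.png")[:,:,::-1].astype(int);b=get_image("top").astype(int)
for n,(x0,x1,y0,y1) in dict(stick=(408,424,227,266),grip=(413,422,253,263),tunnel=(320,380,175,235),sand=(228,258,200,222)).items():
    print(n,abs(a-b)[y0:y1,x0:x1].mean().round(1))
s0=cv2.imread("pics/scene0.png")[:,:,::-1].astype(int);s=get_image("scene").astype(int)
for n,(x0,x1,y0,y1) in dict(front=(345,380,235,280),stick=(350,395,280,305),beech=(392,418,310,335)).items():
    print(n,abs(s0-s)[y0:y1,x0:x1].mean().round(1))
E
```

```text
clock: 18.82
eef_pos: [479.7, -59.2, 15.9]
tool_rot: [-3.141, -0.0, -0.086]
force: [-1.2, 1.3, 5.2]
width: 19.0
gripper_force: 59.8
clock: 19.45
eef_pos: [478.8, -59.1, 34.8]
tool_rot: [-3.141, 0.002, -0.086]
force: [-0.0, -0.9, 1.0]
width: 85.4
gripper_force: 0.0
clock: 20.08
eef_pos: [473.0, -214.5, 217.2]
tool_rot: [3.141, -0.004, -0.083]
force: [1.4, 0.7, -0.5]
width: 85.1
gripper_force: 0.0
clock: 20.7
eef_pos: [471.9, -232.2, 215.0]
tool_rot: [-3.141, 0.0, -0.084]
force: [-0.4, 0.2, 0.0]
width: 85.4
gripper_force: 0.0
stick 8.8
grip 11.9
tunnel 4.2
sand 3.6
front 7.1
stick 7.3
beech 17.1
```

Run:
```python
from h import *
import cv2
s0=cv2.imread("pics/scene0.png")[:,:,::-1].astype(int);s=get_image("scene").astype(int)
for i in(s0,s):
    r=i[240:280,345:380]; m=(r[...,0]-r[...,2]>90)&(r[...,0]-r[...,1]>50); yx=np.argwhere(m); print(len(yx),yx.min(0)+[240,345] if len(yx) else "",yx.max(0)+[240,345] if len(yx) else "",r[m].mean(0))
```

```text
55 [258 357] [262 367] [154.45454545  90.          46.09090909]
55 [258 357] [262 367] [162.01818182  95.58181818  49.45454545]
```

The orange flap shows in the same place as at the start, so it is shut. I'll hand the job in.

```bash
python3 -c "
from cell import ctrl
print(ctrl.finish_job())"
```

```text
the job is handed in; nothing more can be done
None
```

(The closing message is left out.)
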